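Clear the scrap control unit off the inspection stand

ROBOT

A 7-joint arm with a two-finger parallel gripper is mounted at the origin on the work surface. World frame = base frame: x ahead of the robot, y to its left, z up, the work surface at z = 0. Lengths are in m, angles in rad, forces in N, time in s.
With the tool pointing down it reaches from about 0.425 to 0.875 m from the base axis. Payload 4.7 kg.
Tool frame: the origin (TCP) lies on the centre line of the jaws, within the pads' length; the fingertips stand 25 mm ahead of it and the grasp point (between the pads) lies 6 mm ahead of it (manip.tip_reach is the z of the fingertips in the tool frame, in m); z points along the fingers, y is the line along which they close (so a half turn about z gives the same grasp; the last joint's range is limited). The gripper opens to 85 mm and grips with 20 to 120 N. Pads are 22 mm wide; open, the fingers measure 114 mm over their backs; the gripper's body (76 mm by 85 mm) begins 54 mm behind the grasp point. The pads swing forward as they close: fully open they stand 13 mm farther back than shut.
Start: joints at [1.17, 0.321, -0.07, 1.45, 0.023, 1.371, -0.057], TCP at [0.262, -0.595, 0.256] pointing down, gripper open.
Joint ranges: [-2.86, 2.86], [-0.3, 2.09], [-1.38, 1.24], [0.06, 2.45], [-1.56, 4.7], [0.09, 2.05], [-2.69, 2.69]. Speed limits (rad/s): [2.57, 2.57, 3.14, 3.14, 3.14, 3.14, 3.14].

INTERFACE

Orientations are given as a unit quaternion [x, y, z, w].
In Python, from rig import manip gives the robot as it stands.
- The arm moves only by the tool carry_out, never from a script. Its argument "increments" is a list of rows, each a list of 7 numbers: the turn, a rotation vector about the tool's x, y, z in units of 5 degrees (1.0 is 5 degrees), then the shift along the tool's x, y, z in mm, then the closure, from -1 (fully open) to 1 (shut). A call has 1 to 20 rows; each row shifts and turns the commanded pose from where the row before left it, along the tool's axes as they then stand; what a row does not reach is not made up. A row lasts 1/10 s, in which the tool goes at most 50 mm and 8.59 degrees, less where a joint would pass 70% of its speed; a pose out of reach is approached as far as the arm can. A call with a gripper value outside its range is refused whole. The fingers move at their own pace and stop on an object; "grip_force" is the grip in N (left out, the last holds). Time passes only in rows, so rows that do not move let the fingers close. It gives the time, the measured TCP pose, the force, the opening and the grip force at its end, in the units of the state.
- manip.get_obs(): the state, without advancing time (a new reading comes with each control period).
- manip.get_image(name): name is "side" or "top"; returns the picture (420x560x3 uint8, red, green, blue); there is no depth.
- manip.get_calibration(name): a dict with "fx", "fy", "cx", "cy" (pixels), "rvec" (rotation vector, rad) and "tvec" (3), from world to camera coordinates, as OpenCV has them. Camera axes: x right, y down, z forward; pixel columns grow to the right and rows downward; lengths in m; the calibration is good to about 2 mm. A picture is of the moment at which its call begins. get_calibration takes no time and is no camera call.
- manip.job_done(): hands the job in; it is judged then, once.
The state is a dict: "t": time; "joints": joint angles; "joint_vel": joint speeds; "tau": joint torques, N m; "tool_pos": TCP position; "tool_rot": TCP orientation; "force": force on the tool from outside, world axes, zero at the start; "ft_torque": the same for the moment, N m; "grip_width": opening from 0.0 (shut) to 1.0 (fully open); "gripper_force": force on a finger pad.
Only numpy, scipy, OpenCV 4.12 (cv2) and the standard library are available. Lean on these libraries where they do the work, as an engineer would, in place of code of your own. Each camera call takes 0.05 s, during which the arm holds its last target. There are 200 camera calls.

TASK

Of the two control units on the inspection stand, the one whose tall black connector block is missing is scrap. Swing the bar at the end of the stand wide open, push the scrap unit along its lane and off the end into the wire basket without lifting it, then swing the bar fully closed again. Leave the good unit, the basket and the other things on the bench where they are.

Things in the scene. Friction and masses are not known exactly. Their poses are not given: they have to be found in the camera images.
- stand: Fixed stand: black deck 220 (x) by 190 mm (y), top 70 mm above the bench. Origin at the bench under the deck's centre, z up; +x points along the lanes to the exit edge (x = +110 mm), facing the basket. Aluminium rails along x (6 mm thick, 12 mm high, at y = -92, 0, +92 mm) make two lanes 86 mm wide, centred at y = -46 and +46 mm; the back is open.
- gate (a joint): Angle of the aluminium swing bar, rad: 0 = closed, across the exit; grows as it swings outward over the basket (clockwise seen from above) to its stop at 1.7; at 1.57 it points along the stand's +x. It stays where it is left. Bar 205 mm long from the hinge, 10 mm thick, 76 to 92 mm above the bench.
- gate_hinge (a point): Point on the bar's vertical hinge axis, at stand x = +118 mm, y = -105 mm, 84 mm above the bench.
- gate_knob (a point): Grip point of the bar's black upright knob (16 mm diameter, from 92 to 130 mm above the bench), 140 mm from the hinge axis; the point is on the knob's axis, 115 mm above the bench.
- scrap: The scrap control unit: aluminium housing 85 (x) by 66 (y) by 22 mm with a flat green circuit board on top, no connector block, only two rows of bare pins. Lies in one of the two lanes, long side roughly along it. Origin at the centre of its underside, z up.
- scrap_center (a point): Centre of the scrap unit's housing, 11 mm above its underside.
- good: The good control unit: same housing and board, with a black connector block (26 by 56 mm, rising to 42 mm above the underside) at its -x end. Lies in the other lane. Origin at the centre of its underside, z up.
- basket: Loose steel wire basket 200 (x) by 240 (y) by 55 mm high, walls and floor 4 mm, open top; stands on the bench close to the stand's exit. Origin at the centre of its underside; its axes are roughly those of the stand.
- jar: Bystander: small closed jar, 44 mm diameter, 50 mm high, origin at the centre of its underside.
- spool: Bystander: upright metal spool, 54 mm diameter, 40 mm high, origin at the centre of its underside.
- driver: Bystander: screwdriver lying on the bench, about 200 mm long, along its x axis.
- meter: Bystander: black multimeter lying flat, 75 (x) by 150 (y) by 34 mm, knob on top to 43 mm; origin at the centre of its underside.
Mind the look-alikes: they are no part of the job. What is shaped like the scrap but brown, purple or yellow is not meant.

How it is judged:
On the way, in this order (a step that is already met when the one before it is completed fails the run):
1. the bar is swung open (past 1.3 rad) with the scrap unit still on the stand (value of joint gate above 1.3 rad and z of scrap in the frame of stand above 0.06 m), for 0.2 s.
2. the scrap unit lies in the basket (x of scrap_center in the frame of basket between -0.088 and 0.088 m and y of scrap_center in the frame of basket between -0.108 and 0.108 m and z of scrap_center in the frame of basket below 0.05 m and linear speed of scrap below 0.03 m/s), for 0.3 s.
3. the bar is closed again (below 0.1 rad) (value of joint gate below 0.1 rad), for 0.2 s.
At the end, for the whole second after the job is handed in: The scrap unit rests inside the basket (its centre at least 12 mm inside the outline and below 50 mm above the basket's underside), in any attitude; the bar is closed to within 0.1 rad; the good unit is within 15 mm and the basket and the other things within 30 mm of where they were (x of scrap_center in the frame of basket between -0.088 and 0.088 m and y of scrap_center in the frame of basket between -0.108 and 0.108 m and z of scrap_center in the frame of basket below 0.05 m and linear speed of scrap below 0.02 m/s and value of joint gate below 0.1 rad and distance of good from where it was at the start of the episode below 0.015 m and distance of each of basket, jar, spool, driver, meter from where it was at the start of the episode below 0.03 m); the robot touches nothing.
It fails at once if the scrap unit is lifted more than 30 mm off the deck (z of scrap in the frame of stand above 0.1 m).
It fails at once if the good unit is shifted more than 15 mm (distance of good from where it was at the start of the episode above 0.015 m).
It fails at once if the basket is shifted more than 30 mm or tipped (distance of basket from where it was at the start of the episode above 0.03 m or angle between basket's own z axis and vertical above 0.2 rad).
It fails at once if another thing on the bench is shifted more than 30 mm (distance of any of jar, spool, driver, meter from where it was at the start of the episode above 0.03 m).
It also fails if it takes over 64 s, if anything falls off the work surface, if the arm or the gripper's body presses on something with over 40 N, if the wrist force passes 120 N, or if a joint passes its speed limit or range.

## Working session

There is one attempt and no reset: what is moved stays moved. The work goes in short steps, Python scripts to look and compute and a tool call to move; the robot and the scene stay as the last step left them, time stands still between calls to the robot, and variables do not carry over. Pictures are saved under pics/ and viewed, at most 10 in all, crops included, and the job is handed in when it is done.

Besides the shell and the picture viewer there is one more tool, called as name(argument=value, ...), one argument or row to a line, values as JSON. carry_out: Moves the arm, as the interface text tells. Its arguments: {"type":"object","properties":{"increments":{"type":"array","items":{"type":"array","items":{"type":"number"}}},"grip_force":{"type":"number"}},"required":["increments"]}

```bash
mkdir -p pics; ls; python3 - <<'E'
from rig import manip
import cv2
o=manip.get_obs(); print({k:o[k] for k in('t','tool_pos','tool_rot','force','grip_width')}, manip.tip_reach)
for n in('top','side'):
    im=manip.get_image(n); cv2.imwrite(f'pics/{n}0.png',cv2.resize(im[:,:,::-1],(800,600),interpolation=cv2.INTER_CUBIC))
    cv2.imwrite(f'pics/raw_{n}0.png',im[:,:,::-1]); print(manip.get_calibration(n))
E
```

```text
pics
{'t': 0.0, 'tool_pos': array([ 0.2617389 , -0.59445691,  0.2552248 ]), 'tool_rot': array([ 9.78563427e-01,  2.05943529e-01, -2.37658681e-04, -9.08195912e-04]), 'force': array([ 0.28610177, -0.0198236 ,  0.39275199]), 'grip_width': 1.0010201111616692} 0.025
{'fx': 453.5177695252659, 'fy': 453.5177695252659, 'cx': 277.14112043409716, 'cy': 211.76157298867358, 'rvec': array([ 2.16833077, -2.12552036,  0.12667436]), 'tvec': array([-0.00335883,  0.56466497,  1.28743875])}
{'fx': 484.26991249041146, 'fy': 484.26991249041146, 'cx': 282.5514394375955, 'cy': 205.2874766850197, 'rvec': array([ 0.62419074, -2.54167715,  1.34387252]), 'tvec': array([0.48352209, 0.23892454, 1.02000372])}
```

View pics/top0.png

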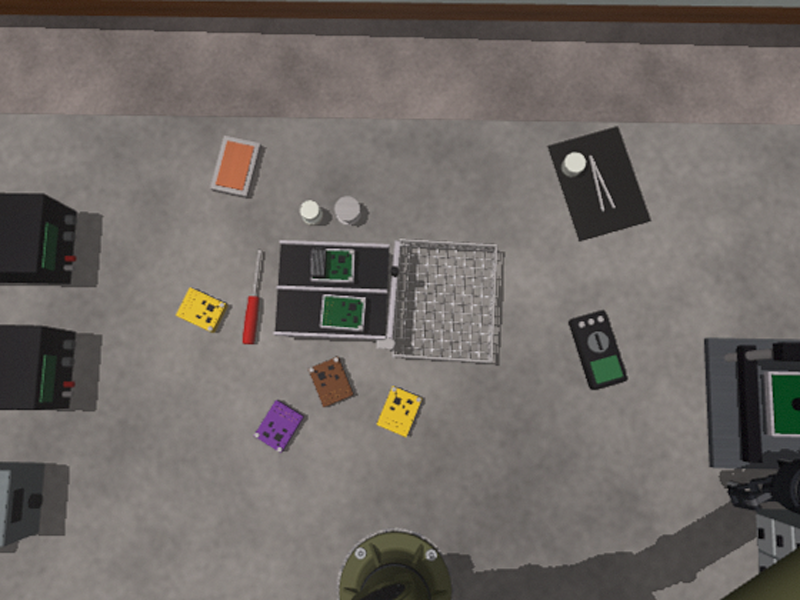

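View pics/side0.png

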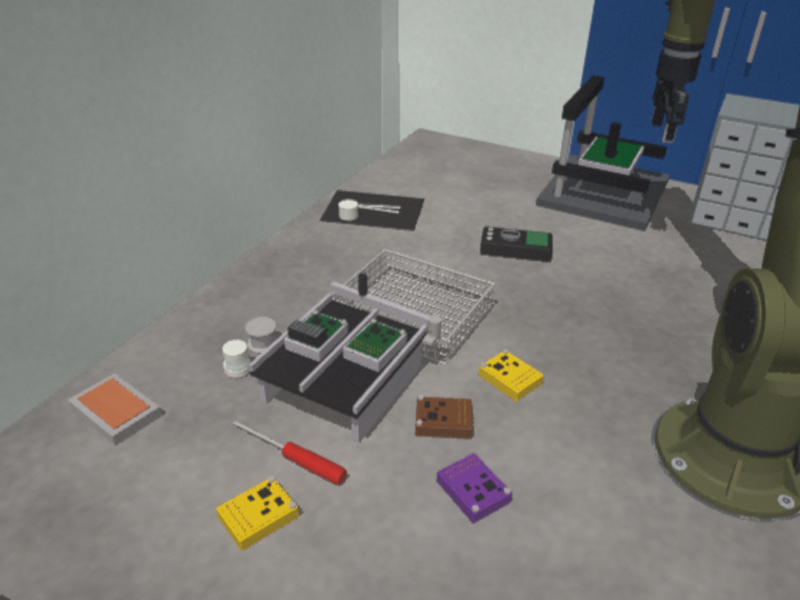

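The top picture (800x600) shows the stand at about (275–392, 240–340), with the exit to the right. The hinge is at (386,343), the knob at (395,271) and the basket at (395–502, 240–362). Candidates for the scrap unit:
- Green unit in the near lane at (343,312), with no block.
- Green unit in the far lane at (335,265), with a black block, so this is the good one.
- Brown at (331,381), purple at (280,425), yellow at (400,411) and (203,309), and the green board in the jig at (790,400). None of these is meant.

I choose (343,312) and check it in a close crop.

```bash
python3 - <<'E'
import cv2
a=cv2.imread('pics/raw_top0.png')[155:265,180:360]   # x4.4
cv2.imwrite('pics/topc.png',cv2.resize(a,None,fx=4.4,fy=4.4,interpolation=cv2.INTER_CUBIC))
b=cv2.imread('pics/raw_side0.png')[165:315,165:355] # x4
cv2.imwrite('pics/sidec.png',cv2.resize(b,None,fx=4,fy=4,interpolation=cv2.INTER_CUBIC))
E
```

```text
(no output)
```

View pics/topc.png

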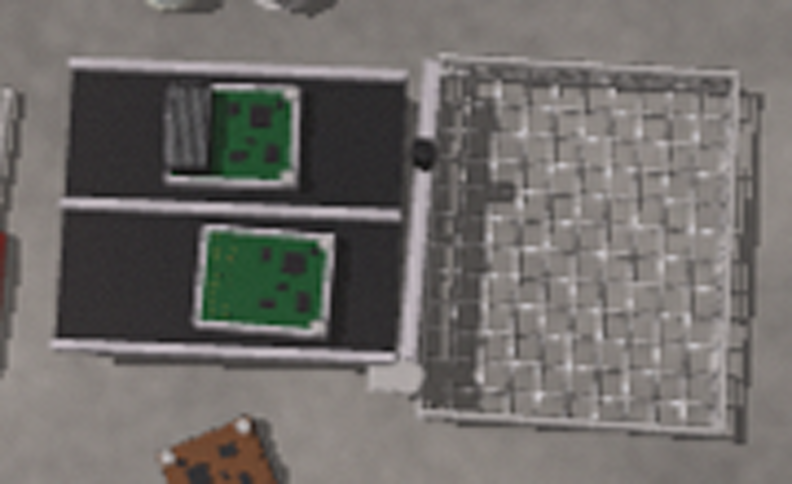

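View pics/sidec.png

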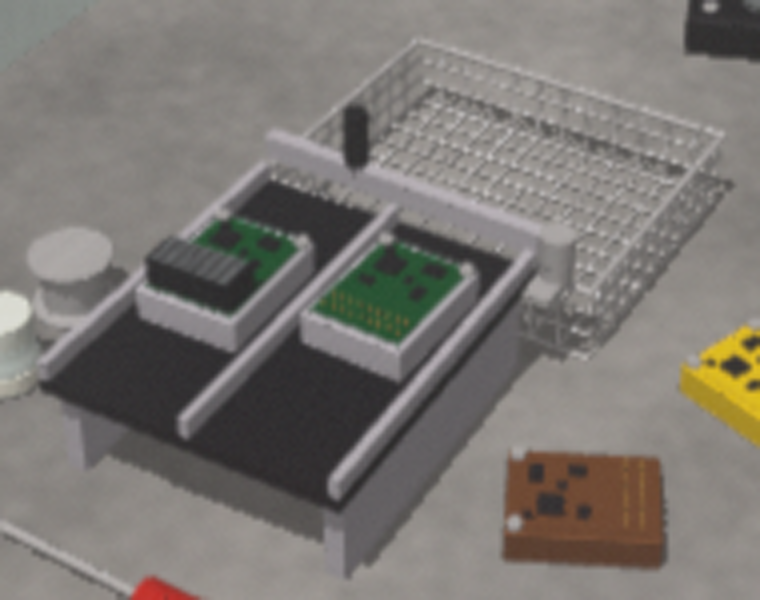

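The crops confirm the choice: the near-lane unit (top crop 194–336, 226–338) has bare gold pins and no block, while the far one carries the block. The knob top is at (425,153) in the top crop. I'll fit the poses from the rail ends, unit corners and basket rim.

```bash
cat > h.py <<'E'
import numpy as np, cv2
from rig import manip
from scipy.optimize import least_squares
def ray(n,px,z):
    c=manip.get_calibration(n); R=cv2.Rodrigues(c['rvec'])[0]; t=c['tvec']
    C=-R.T@t; px=np.atleast_2d(px)
    d=np.c_[(px[:,0]-c['cx'])/c['fx'],(px[:,1]-c['cy'])/c['fy'],np.ones(len(px))]@R
    return C+d*((z-C[2])/d[:,2])[:,None]
tc=lambda p:(np.array(p)+.5)/4.4-.5+[180,155]
sc=lambda p:(np.array(p)+.5)/4-.5+[165,165]
def fit(model,W):
    f=lambda q:(np.array(model)@np.array([[np.cos(q[2]),np.sin(q[2])],[-np.sin(q[2]),np.cos(q[2])]])+q[:2]-W[:,:2]).ravel()
    r=least_squares(f,[*W[:,:2].mean(0),-1.57]); return r.x,np.abs(r.fun).max()
E
python3 - <<'E'
from h import *
np.set_printoptions(precision=4,suppress=True)
W=ray('top',tc([(70,62),(407,74),(62,204),(400,215),(54,344),(395,357)]),.082)
print('stand',*fit([(-.11,.092),(.11,.092),(-.11,0),(.11,0),(-.11,-.092),(.11,-.092)],W))
q,_=fit([(-.11,.092),(.11,.092),(-.11,0),(.11,0),(-.11,-.092),(.11,-.092)],W)
print('side rail backs',ray('side',sc([(185,422),(335,485),(45,368)]),.082),'\n top same',W[[2,4,0]])
R=np.array([[np.cos(q[2]),-np.sin(q[2])],[np.sin(q[2]),np.cos(q[2])]])
L=lambda P:(P[:,:2]-q[:2])@R
rect=lambda a,b:[(-a,b),(a,b),(a,-b),(-a,-b)]
S=ray('top',tc([(203,226),(336,236),(327,338),(194,326)]),.092)
s,e=fit(rect(.0425,.033),S);print('scrap',s,e,L(s[None]))
G=ray('top',tc([(168,84),(300,88),(297,188),(165,182)]),.092)
s,e=fit(rect(.0425,.033),G);print('good',s,e,L(s[None]))
B=ray('top',tc([(441,56),(740,72),(726,430),(420,412)]),.055)
s,e=fit(rect(.1,.12),B);print('basket',s,e,L(s[None]))
K=ray('top',tc([(425,151)]),.130);K2=ray('side',sc([(356,110)]),.130)
print('knob',K,K2,L(K),L(K2)); print('tip',L(ray('top',tc([(432,62)]),.092)))
print('jar spool',ray('top',[(310*.7,210*.7),(347*.7,207*.7)],.045))
E
```

```text
stand [ 0.5842  0.1353 -1.5872] 0.0011844819818730146
side rail backs [[0.5859 0.2464 0.082 ]
 [0.4941 0.2498 0.082 ]
 [0.6756 0.2462 0.082 ]] 
 top same [[0.585  0.2445 0.082 ]
 [0.4945 0.2456 0.082 ]
 [0.6786 0.2435 0.082 ]]
scrap [ 0.5362  0.111  -1.6319] 0.00097847268457385 [[ 0.0251 -0.0475]]
good [ 0.6301  0.1348 -1.5819] 0.0013779051766941164 [[-0.0003  0.0459]]
basket [ 0.5715 -0.092  -1.6085] 0.0019920114354576857 [[ 0.2275 -0.009 ]]
knob [[0.6152 0.0104 0.13  ]] [[0.6186 0.01   0.13  ]] [[0.1244 0.0331]] [[0.1246 0.0364]]
tip [[0.1259 0.0984]]
jar spool [[0.7538 0.1901 0.045 ]
 [0.7615 0.1134 0.045 ]]
```

carry_out(
  increments=[
    [0,0,0,28.5,-20.5,0,-1],
    [0,0,0,28.5,-20.5,0,-1],
    [0,0,0,28.5,-20.5,0,-1],
    [0,0,0,28.5,-20.5,0,-1],
    [0,0,0,28.5,-20.5,0,-1],
    [0,0,0,28.5,-20.5,0,-1],
    [0,0,0,28.5,-20.5,0,-1],
    [0,0,0,28.5,-20.5,0,-1],
    [0,0,0,28.5,-20.5,0,-1],
    [0,0,0,28.5,-20.5,0,-1],
    [0,0,0,28.5,-20.5,0,-1],
    [0,0,0,28.5,-20.5,0,-1],
    [0,0,0,28.5,-20.5,0,-1],
    [0,0,0,28.5,-20.5,0,-1],
    [0,0,0,28.5,-20.5,0,-1],
    [0,0,0,28.5,-20.5,0,-1],
    [0,0,0,28.5,-20.5,0,-1],
    [0,0,0,28.5,-20.5,0,-1],
    [0,0,0,28.5,-20.5,0,-1],
    [0,0,0,28,-20.5,0,-1],
  ],
  grip_force=20,
)

```text
t: 2.1
tool_pos: [0.6183, 0.011, 0.2558]
tool_rot: [0.979, 0.206, -0.0, -0.0]
force: [-0.0, -0.2, -0.3]
grip_width: 0.997
gripper_force: 0.0
```

carry_out(
  increments=[
    [0,0,-1.6,0,0,0,-1],
    [0,0,-1.6,0,0,0,-1],
    [0,0,-1.6,0,0,0,-1],
    [0,0,-1.6,0,0,0,-1],
    [0,0,-1.6,0,0,0,-1],
    [0,0,-1.6,0,0,0,-1],
    [0,0,-1.6,0,0,0,-1],
    [0,0,-1.6,0,0,0,-1],
    [0,0,-1.6,0,0,0,-1],
    [0,0,-1.6,0,0,0,-1],
    [0,0,-1.6,0,0,0,-1],
    [0,0,-1.6,0,0,0,-1],
    [0,0,-1.6,0,0,0,-1],
    [0,0,-1.6,0,0,0,-1],
    [0,0,-1.6,0,0,0,-1],
    [0,0,-1.6,0,0,0,-1],
    [0,0,-1.6,0,0,0,-1],
    [0,0,-1.6,0,0,0,-1],
    [0,0,-1.6,0,0,0,-1],
    [0,0,-0.4,0,0,0,-1],
  ],
)

```text
t: 4.1
tool_pos: [0.6176, 0.0096, 0.2557]
tool_rot: [0.018, 1.0, 0.0, -0.001]
force: [-0.5, 0.5, -0.9]
grip_width: 1.002
gripper_force: 0.0
```

carry_out(
  increments=[
    [0,0,0,0,0,20,-1],
    [0,0,0,0,0,30,-1],
    [0,0,0,0,0,30,-1],
    [0,0,0,0,0,30,-1],
    [0,0,0,0,0,20,-1],
    [0,0,0,0,0,0,0],
    [0,0,0,0,0,0,0.7],
    [0,0,0,0,0,0,0.7],
    [0,0,0,0,0,0,0.7],
    [0,0,0,0,0,0,0.7],
    [0,0,0,0,0,0,0.7],
    [0,0,0,0,0,0,0.7],
    [0,0,0,0,0,0,0.7],
  ],
  grip_force=20,
)

```text
t: 5.4
tool_pos: [0.6187, 0.01, 0.1275]
tool_rot: [0.02, 1.0, -0.0, 0.001]
force: [-0.6, 0.5, 5.6]
grip_width: 0.178
gripper_force: 21.7
```

```bash
python3 - <<'E'
from h import *
a=manip.get_image('top')[155:265,180:360,::-1]; b=manip.get_image('side')[140:275,200:350,::-1]
f=lambda i:cv2.resize(i,(400,int(400*i.shape[0]/i.shape[1])),interpolation=cv2.INTER_CUBIC)
a,b=f(a),f(b); o=np.zeros((max(len(a),len(b)),800,3),np.uint8); o[:len(a),:400]=a;o[:len(b),400:]=b
cv2.imwrite('pics/grasp.png',o)
E
```

```text
(no output)
```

View pics/grasp.png

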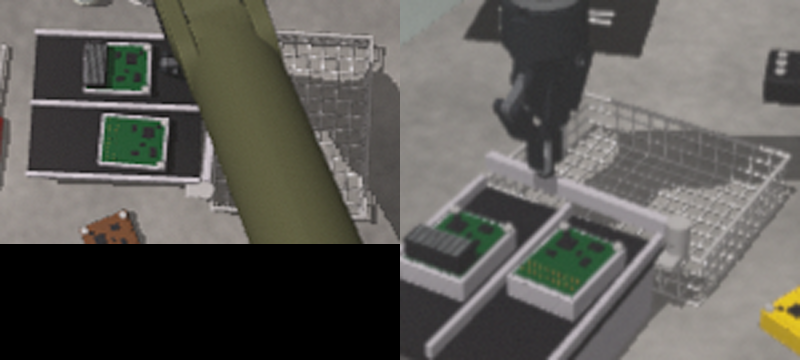

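The side view shows the fingers on the knob at (543,170), and the 15 mm opening fits the 16 mm knob. I swing the first half.

carry_out(
  increments=[
    [0,0,0,0,0,-2,0.8],
    [0,0,0.4,0.1,-4.9,0,0.8],
    [0,0,0.8,0.3,-9.8,0,0.8],
    [0,0,0.8,0.3,-9.8,0,0.8],
    [0,0,0.8,0.3,-9.8,0,0.8],
    [0,0,0.8,0.3,-9.8,0,0.8],
    [0,0,0.8,0.3,-9.8,0,0.8],
    [0,0,0.8,0.3,-9.8,0,0.8],
    [0,0,0.8,0.3,-9.8,0,0.8],
    [0,0,0.8,0.3,-9.8,0,0.8],
    [0,0,0.8,0.3,-9.8,0,0.8],
    [0,0,0.8,0.3,-9.8,0,0.8],
    [0,0,0,0,0,0,0.8],
  ],
  grip_force=20,
)

```text
t: 6.8
tool_pos: [0.5752, -0.0806, 0.1276]
tool_rot: [0.377, 0.926, 0.0, -0.004]
force: [-5.4, 4.7, 1.7]
grip_width: 0.178
gripper_force: 21.5
```

carry_out(
  increments=[
    [0,0,0.4,0.1,-4.9,0,0.8],
    [0,0,0.8,0.3,-9.8,0,0.8],
    [0,0,0.8,0.3,-9.8,0,0.8],
    [0,0,0.8,0.3,-9.8,0,0.8],
    [0,0,0.8,0.3,-9.8,0,0.8],
    [0,0,0.8,0.3,-9.8,0,0.8],
    [0,0,0.8,0.3,-9.8,0,0.8],
    [0,0,0.8,0.3,-9.8,0,0.8],
    [0,0,0.8,0.3,-9.8,0,0.8],
    [0,0,0.8,0.3,-9.8,0,0.8],
    [0,0,0.8,0.3,-9.8,0,0.8],
    [0,0,0.6,0.2,-7.3,0,0.8],
    [0,0,0,0,0,0,0.8],
    [0,0,0,0,0,0,0.8],
  ],
  grip_force=20,
)

```text
t: 8.2
tool_pos: [0.4791, -0.1185, 0.1275]
tool_rot: [0.701, 0.713, 0.002, -0.004]
force: [-0.9, 14.7, 0.8]
grip_width: 0.176
gripper_force: 21.4
```

carry_out(
  increments=[
    [0,0,0,0,0,0,-1],
    [0,0,0,0,0,0,-1],
    [0,0,0,0,0,0,-1],
    [0,0,0,0,0,0,-1],
    [0,0,0.4,0,0,-25,-1],
    [0,0,0,0,0,-25,-1],
    [0,0,0,0,0,-25,-1],
    [0,0,0,31,5.5,0,0],
    [0,0,0,31,5.5,0,0.3],
    [0,0,0,31,5.5,0,0.3],
    [0,0,0,31,5.5,0,0.3],
    [0,0,0,31,5.5,0,0.3],
    [0,0,0,31,5.5,0,0.3],
    [0,0,0,31,5.5,0,0.3],
    [0,0,0,31,5.5,0,0.3],
    [0,0,0,31,5.5,0,0.3],
    [0,0,0,31,5.5,0,0.3],
    [0,0,0,0,0,0,0.3],
    [0,0,0,0,0,0,0.3],
  ],
)

```text
t: 10.1
tool_pos: [0.5416, 0.1833, 0.203]
tool_rot: [0.714, 0.7, -0.0, -0.0]
force: [-0.2, 0.3, -0.2]
grip_width: 0.352
gripper_force: 0.0
```

```bash
python3 - <<'E'
from h import *
a=manip.get_image('top')[155:265,180:360,::-1]; b=manip.get_image('side')[140:275,200:350,::-1]
f=lambda i:cv2.resize(i,(400,int(400*i.shape[0]/i.shape[1])),interpolation=cv2.INTER_CUBIC)
a,b=f(a),f(b); o=np.zeros((max(len(a),len(b)),800,3),np.uint8); o[:len(a),:400]=a;o[:len(b),400:]=b
cv2.imwrite('pics/open.png',o)
E
```

```text
(no output)
```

View pics/open.png

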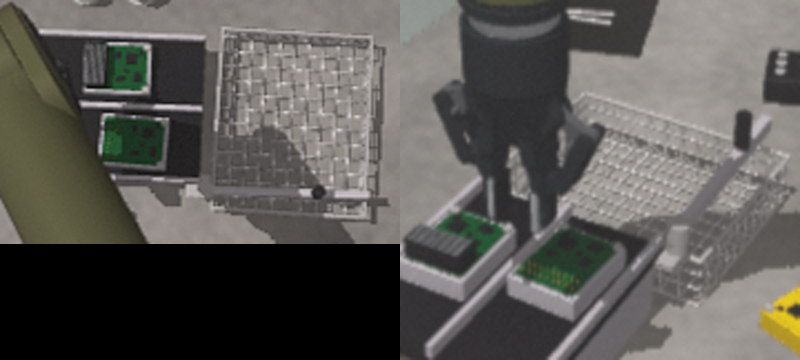

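The bar is open along the near side of the basket, with the knob at (318,192) in the left panel. The scrap unit has not moved and the gripper is behind it over the lane. I lower it behind the unit.

carry_out(
  increments=[
    [0,0,0,7.5,-2.5,0,0.3],
    [0,0,0,0,0,25,0.3],
    [0,0,0,0,0,25,0.3],
    [0,0,0,0,0,25,0.3],
    [0,0,0,0,0,20,0.3],
    [0,0,0,0,0,8,0.3],
    [0,0,0,0,0,0,0.3],
    [0,0,0,0,0,0,0.3],
  ],
)

```text
t: 11.0
tool_pos: [0.5399, 0.1907, 0.1012]
tool_rot: [0.715, 0.699, 0.001, 0.0]
force: [0.2, -0.2, 0.4]
grip_width: 0.348
gripper_force: 0.0
```

carry_out(
  increments=[
    [0,0,0,-8,0,0,0.3],
    [0,0,0,-8,0,0,0.3],
    [0,0,0,-8,0,0,0.3],
    [0,0,0,-8,0,0,0.3],
    [0,0,0,-8,0,0,0.3],
    [0,0,0,0,0,0,0.3],
  ],
)

```text
t: 11.6
tool_pos: [0.5387, 0.1487, 0.1002]
tool_rot: [0.715, 0.699, -0.0, 0.0]
force: [-1.0, -0.0, -0.3]
grip_width: 0.344
gripper_force: 0.0
```

carry_out(
  increments=[
    [0,0,0,-12,0,0,0.3],
    [0,0,0,-16,0,0,0.3],
    [0,0,0,-20,0,0,0.3],
    [0,0,0,-24,0,0,0.3],
    [0,0,0,-24,0,0,0.3],
    [0,0,0,-24,0,0,0.3],
    [0,0,0,-20,0,0,0.3],
    [0,0,0,0,0,0,0.3],
    [0,0,0,0,0,0,0.3],
    [0,0,0,0,0,0,0.3],
  ],
)

```text
t: 12.6
tool_pos: [0.5351, 0.012, 0.1002]
tool_rot: [0.714, 0.7, 0.0, -0.0]
force: [0.2, -0.5, -0.4]
grip_width: 0.35
gripper_force: 0.0
```

```bash
python3 - <<'E'
from h import *
a=manip.get_image('top')[155:265,180:360,::-1]; b=manip.get_image('side')[140:275,200:350,::-1]
f=lambda i:cv2.resize(i,(400,int(400*i.shape[0]/i.shape[1])),interpolation=cv2.INTER_CUBIC)
a,b=f(a),f(b); o=np.zeros((max(len(a),len(b)),800,3),np.uint8); o[:len(a),:400]=a;o[:len(b),400:]=b
cv2.imwrite('pics/push.png',o)
E
```

```text
(no output)
```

View pics/push.png

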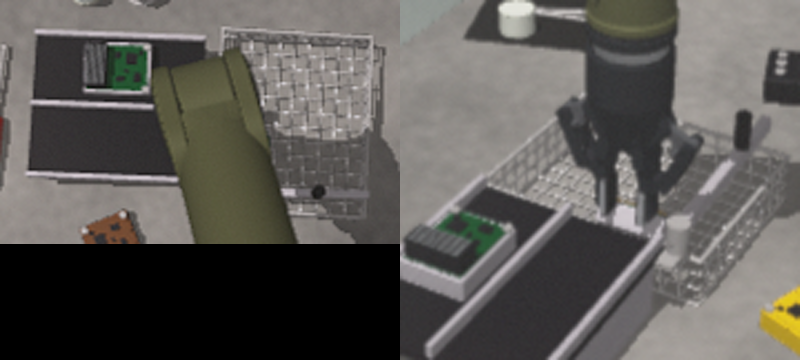

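carry_out(
  increments=[
    [0,0,0,0,0,-30,0.3],
    [0,0,0,0,0,-35,0.3],
    [0,0,0,0,0,-35,0.3],
    [0,0,0,35,0,0,0.3],
    [0,0,0,35,0,0,0.3],
    [0,0,0,35,0,0,0.3],
    [0,0,0,35,0,0,0.3],
    [0,0,0,0,0,0,0.3],
  ],
)

```text
t: 13.5
tool_pos: [0.5368, 0.1582, 0.2008]
tool_rot: [0.711, 0.703, 0.001, -0.001]
force: [0.2, 0.9, -0.1]
grip_width: 0.348
gripper_force: 0.0
```

```bash
python3 - <<'E'
from h import *
a=manip.get_image('top')[155:265,180:360,::-1]; b=manip.get_image('side')[140:275,200:350,::-1]
f=lambda i:cv2.resize(i,(400,int(400*i.shape[0]/i.shape[1])),interpolation=cv2.INTER_CUBIC)
a,b=f(a),f(b); o=np.zeros((max(len(a),len(b)),800,3),np.uint8); o[:len(a),:400]=a;o[:len(b),400:]=b
cv2.imwrite('pics/push2.png',o)
E
```

```text
(no output)
```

View pics/push2.png

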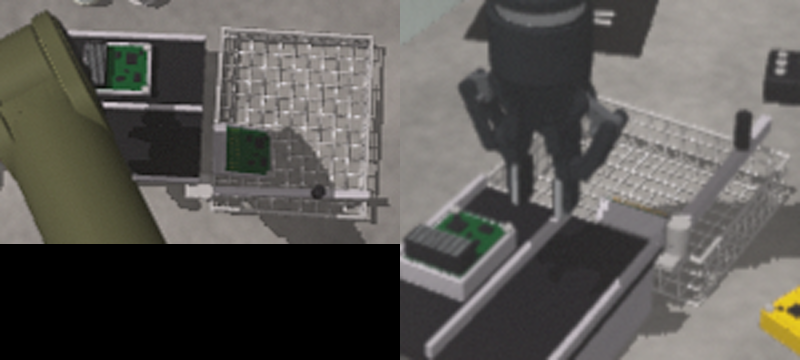

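The left panel shows the scrap leaning on the basket's near wall, with the board at (227–270, 125–175) and its raised rear end at (217–227). That could block the bar, so I nudge the rear end farther in with the fingers.

carry_out(
  increments=[
    [0,0,0,-28,-1,0,0.3],
    [0,0,0,-28,-1,0,0.3],
    [0,0,0,-28,-1,0,0.3],
    [0,0,0,-28,-1,0,0.3],
    [0,0,0,0,0,25,0.3],
    [0,0,0,0,0,30,0.3],
    [0,0,0,0,0,30,0.3],
    [0,0,0,0,0,16,0.3],
    [0,0,0,-8,0,0,0.3],
    [0,0,0,-8,0,0,0.3],
    [0,0,0,-8,0,0,0.3],
    [0,0,0,0,0,0,0.3],
  ],
)

```text
t: 14.8
tool_pos: [0.5326, 0.0125, 0.1006]
tool_rot: [0.716, 0.698, 0.0, 0.001]
force: [-0.4, -0.5, -0.9]
grip_width: 0.346
gripper_force: 0.0
```

carry_out(
  increments=[
    [0,0,0,-8,0,0,0.3],
    [0,0,0,-8,0,0,0.3],
    [0,0,0,-8,0,0,0.3],
    [0,0,0,0,0,0,0.3],
  ],
)

```text
t: 15.2
tool_pos: [0.531, -0.0112, 0.0993]
tool_rot: [0.715, 0.699, -0.001, 0.0]
force: [0.7, -0.6, -0.5]
grip_width: 0.349
gripper_force: 0.0
```

carry_out(
  increments=[
    [0,0,0,-8,0,0,0.3],
    [0,0,0,-8,0,0,0.3],
    [0,0,0,0,0,0,0.3],
    [0,0,0,0,0,-35,0.3],
    [0,0,0,0,0,-35,0.3],
    [0,0,0,0,0,-35,0.3],
    [0,0,0,35,0,0,0.3],
    [0,0,0,40,0,0,0.3],
    [0,0,0,40,0,0,0.3],
    [0,0,0,40,0,0,0.3],
    [0,0,0,30,0,0,0.3],
    [0,0,0,0,0,0,0.3],
  ],
)

```text
t: 16.4
tool_pos: [0.5332, 0.1659, 0.2047]
tool_rot: [0.712, 0.702, 0.001, -0.001]
force: [-0.7, -0.3, -0.2]
grip_width: 0.349
gripper_force: 0.0
```

```bash
cat >> h.py <<'E'
def green(im):
    m=cv2.inRange(cv2.cvtColor(im,cv2.COLOR_RGB2HSV),(45,90,20),(85,255,255))
    n,l,s,c=cv2.connectedComponentsWithStats(m)
    return [(s[i].tolist(),c[i].round(1)) for i in range(1,n) if s[i][4]>60]
E
python3 - <<'E'
from h import *
im=manip.get_image('top'); print('now',green(im)); cv2.imwrite('pics/r3.png',im[:,:,::-1])
print('prev',green(cv2.resize(cv2.imread('pics/push2.png')[:244,:400,::-1].copy(),(180,110))),'offset 180,155')
print('start',green(cv2.imread('pics/raw_top0.png')[:,:,::-1].copy()))
E
```

```text
now [([29, 156, 7, 31, 76], array([ 31.3, 171. ])), ([228, 176, 18, 20, 257], array([236.6, 185.5])), ([279, 215, 26, 19, 300], array([289.7, 223.8])), ([413, 249, 23, 20, 314], array([424.2, 258.2])), ([540, 263, 20, 41, 715], array([550. , 282.5]))]
prev [([48, 21, 18, 20, 258], array([56.6, 30.4]))] offset 180,155
start [([29, 156, 11, 32, 108], array([ 32.7, 170.5])), ([228, 176, 18, 20, 242], array([237. , 185.5])), ([226, 208, 28, 21, 448], array([238.3, 218.4])), ([413, 249, 23, 20, 317], array([424.2, 258.2])), ([540, 263, 20, 41, 715], array([550. , 282.5]))]
```

The board now covers 26×19 px, which is what it should be when flat on the basket floor. I check this with one picture and work out the positions.

```bash
python3 - <<'E'
from h import *
np.set_printoptions(precision=4,suppress=True)
im=cv2.imread('pics/r3.png'); cv2.imwrite('pics/flat.png',cv2.resize(im[155:265,180:360],None,fx=4.4,fy=4.4,interpolation=cv2.INTER_CUBIC))
q=np.array([.5715,-.092,-1.6085]); R=np.array([[np.cos(q[2]),-np.sin(q[2])],[np.sin(q[2]),np.cos(q[2])]])
P=ray('top',[(291.5,224.)],.026); print(P,'in basket',(P[:,:2]-q[:2])@R)
E
```

```text
[[ 0.5307 -0.0348  0.026 ]] in basket [[-0.0556 -0.0429]]
```

View pics/flat.png

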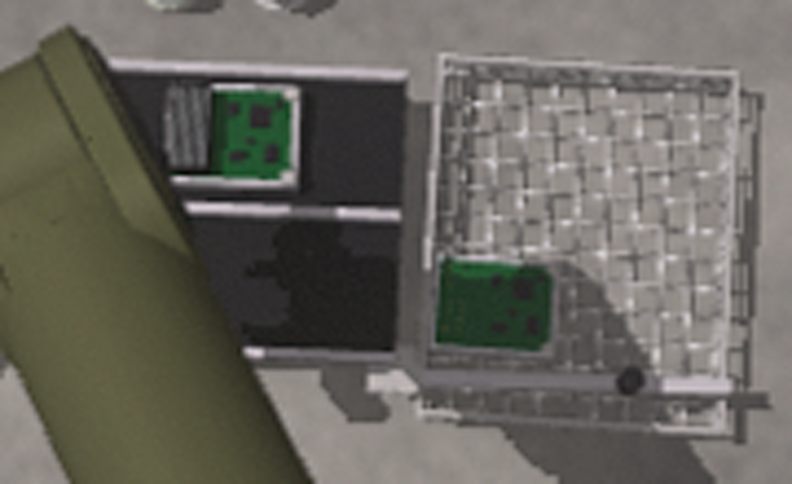

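The unit lies flat in the basket with its board at (437–553, 258–350). The basket corners are unchanged and the knob is at (630,380). I take hold of the knob again.

carry_out(
  increments=[
    [0,0,0,-28.5,-5,0,0.3],
    [0,0,0,-28.5,-5,0,0.3],
    [0,0,0,-28.5,-5,0,0.0],
    [0,0,0,-28.5,-5,0,-0.5],
    [0,0,0,-28.5,-5,0,-1],
    [0,0,0,-28.5,-5,0,-1],
    [0,0,0,-28.5,-5,0,-1],
    [0,0,0,-28.5,-5,0,-1],
    [0,0,0,-28.5,-5,0,-1],
    [0,0,0,-28.5,-5,0,-1],
    [0,0,0,0,0,0,-1],
    [0,0,0,0,0,0,-1],
  ],
)

```text
t: 17.65
tool_pos: [0.4779, -0.1257, 0.2042]
tool_rot: [0.716, 0.698, -0.0, -0.0]
force: [0.5, -0.2, 0.4]
grip_width: 0.999
gripper_force: 0.0
```

```bash
python3 - <<'E'
from h import *
print(ray('top',tc([(630,379)]),.130))
E
```

```text
[[ 0.47611532 -0.11784385  0.13      ]]
```

carry_out(
  increments=[
    [0,0,0,6,-1,0,-1],
    [0,0,0,0,0,25,-1],
    [0,0,0,0,0,25,-1],
    [0,0,0,0,0,25,-1],
    [0,0,0,0,0,0,0],
    [0,0,0,0,0,0,0.8],
    [0,0,0,0,0,0,0.8],
    [0,0,0,0,0,0,0.8],
    [0,0,0,0,0,0,0.8],
    [0,0,0,0,0,0,0.8],
    [0,0,0,0,0,0,0.8],
    [0,0,0,0,0,0,0.8],
  ],
  grip_force=20,
)

```text
t: 18.85
tool_pos: [0.4784, -0.1183, 0.1304]
tool_rot: [0.715, 0.699, 0.0, 0.001]
force: [-1.8, 0.9, 7.0]
grip_width: 0.176
gripper_force: 21.7
```

carry_out(
  increments=[
    [0,0,-0.4,0.1,4.9,0,0.8],
    [0,0,-0.8,0.3,9.8,0,0.8],
    [0,0,-0.8,0.3,9.8,0,0.8],
    [0,0,-0.8,0.3,9.8,0,0.8],
    [0,0,-0.8,0.3,9.8,0,0.8],
    [0,0,-0.8,0.3,9.8,0,0.8],
    [0,0,-0.8,0.3,9.8,0,0.8],
    [0,0,-0.8,0.3,9.8,0,0.8],
    [0,0,-0.8,0.3,9.8,0,0.8],
    [0,0,-0.8,0.3,9.8,0,0.8],
    [0,0,-0.8,0.3,9.8,0,0.8],
    [0,0,-0.8,0.3,9.8,0,0.8],
    [0,0,0,0,0,0,0.8],
  ],
  grip_force=20,
)

```text
t: 20.15
tool_pos: [0.5807, -0.0754, 0.1304]
tool_rot: [0.383, 0.924, 0.001, 0.0]
force: [-2.3, 2.9, 8.4]
grip_width: 0.179
gripper_force: 21.8
```

carry_out(
  increments=[
    [0,0,-0.4,0.1,4.9,0,0.8],
    [0,0,-0.8,0.3,9.8,0,0.8],
    [0,0,-0.8,0.3,9.8,0,0.8],
    [0,0,-0.8,0.3,9.8,0,0.8],
    [0,0,-0.8,0.3,9.8,0,0.8],
    [0,0,-0.8,0.3,9.8,0,0.8],
    [0,0,-0.8,0.3,9.8,0,0.8],
    [0,0,-0.8,0.3,9.8,0,0.8],
    [0,0,-0.8,0.3,9.8,0,0.8],
    [0,0,-0.4,0.1,4.9,0,0.8],
    [0,0,-0.4,0.1,4.9,0,0.8],
    [0,0,0,0,0,0,0.8],
    [0,0,0,0,0,0,0.8],
  ],
  grip_force=20,
)

```text
t: 21.45
tool_pos: [0.6187, 0.0058, 0.1304]
tool_rot: [0.062, 0.998, 0.0, -0.002]
force: [-7.8, 1.3, 10.4]
grip_width: 0.175
gripper_force: 22.1
```

carry_out(
  increments=[
    [0,0,-0.3,0,3,0,0.8],
    [0,0,-0.3,0,3,0,0.8],
    [0,0,0,0,2,0,0.8],
    [0,0,0,0,0,0,0.8],
  ],
)

```text
t: 21.85
tool_pos: [0.6193, 0.0131, 0.1304]
tool_rot: [0.036, 0.999, -0.0, -0.002]
force: [-9.9, 1.5, 12.4]
grip_width: 0.181
gripper_force: 22.2
```

carry_out(
  increments=[
    [0,0,0,0,2,0,0.8],
    [0,0,0,0,1.5,0,0.8],
    [0,0,0,0,0,0,0.8],
    [0,0,0,0,0,0,0.8],
  ],
)

```text
t: 22.25
tool_pos: [0.6196, 0.0159, 0.1303]
tool_rot: [0.037, 0.999, -0.001, -0.002]
force: [-8.3, -0.0, 10.5]
grip_width: 0.175
gripper_force: 22.2
```

carry_out(
  increments=[
    [0,0,0,0,1.5,0,0.8],
    [0,0,0,0,1.5,0,0.8],
    [0,0,0,0,0,0,0.8],
    [0,0,0,0,0,0,0.8],
  ],
)

```text
t: 22.65
tool_pos: [0.6197, 0.0182, 0.1303]
tool_rot: [0.037, 0.999, -0.001, -0.002]
force: [-8.6, -1.6, 12.4]
grip_width: 0.172
gripper_force: 22.2
```

carry_out(
  increments=[
    [0,0,0,0,2,0,0.8],
    [0,0,0,0,0,0,0.8],
    [0,0,0,0,0,0,0.8],
  ],
)

```text
t: 22.95
tool_pos: [0.6199, 0.0183, 0.1303]
tool_rot: [0.038, 0.999, -0.002, -0.003]
force: [-9.0, -4.6, 12.8]
grip_width: 0.182
gripper_force: 22.4
```

The position held at y = 0.018 while the force grew, so the bar is at its stop. I release, rise straight up and move the arm clear.

carry_out(
  increments=[
    [0,0,0,0,-1.5,0,0.8],
    [0,0,0,0,0,0,-1],
    [0,0,0,0,0,0,-1],
    [0,0,0,0,0,0,-1],
    [0,0,0,0,0,0,-1],
    [0,0,0,0,0,0,-1],
    [0,0,0,0,0,-20,-1],
    [0,0,0,0,0,-30,-1],
    [0,0,0,0,0,-40,-1],
    [0,0,0,0,0,-40,-1],
    [0,0,0,0,-30,0,-1],
    [0,0,0,0,-40,0,-1],
    [0,0,0,0,-45,0,-1],
    [0,0,0,0,-45,0,-1],
    [0,0,0,0,-45,0,-1],
    [0,0,0,0,-45,0,-1],
    [0,0,0,0,-40,0,-1],
    [0,0,0,0,0,0,-1],
    [0,0,0,0,0,0,-1],
  ],
)

```text
t: 24.85
tool_pos: [0.6, -0.2714, 0.2588]
tool_rot: [0.038, 0.999, 0.001, -0.0]
force: [0.4, 1.3, 0.2]
grip_width: 1.001
gripper_force: 0.0
```

```bash
python3 - <<'E'
from h import *
a=manip.get_image('top')[130:265,150:400,::-1]; b=manip.get_image('side')[140:320,140:400,::-1]
f=lambda i:cv2.resize(i,(400,int(400*i.shape[0]/i.shape[1])),interpolation=cv2.INTER_CUBIC)
a,b=f(a),f(b); o=np.zeros((max(len(a),len(b)),800,3),np.uint8); o[:len(a),:400]=a;o[:len(b),400:]=b
cv2.imwrite('pics/end.png',o)
E
```

```text
(no output)
```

View pics/end.png

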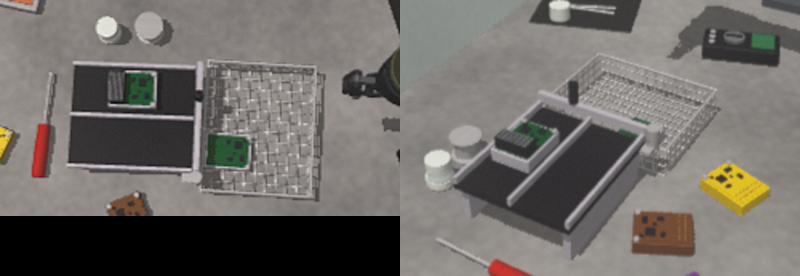

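The bar is closed across the exit, with the knob at (200,96) in the left panel. The scrap lies flat in the basket at (230,152), everything else is in place and the arm is clear.

```bash
python3 -c "
from rig import manip
print(manip.job_done())"
```

```text
the job is handed in; nothing more can be done
None
```

The job is handed in (no verdict came back): the last picture shows the scrap unit flat in the basket, the bar closed against its stop, and the good unit, basket and other bench items in view where they were.

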